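Load the brushing board with three furniture feet

TASK

Load the brushing board for oiling: slide the three oak feet over the board so that one drops into each of the three pockets, and press each down past its spring catches until it sits flat and fully home on the pocket's floor. Press slowly and with feeling, so that the wood is not dented or struck (well under 80 N), and leave the brush, the oil can and the sanding block where they are.

Things in the scene. Friction and masses are not known exactly. Their poses are not given: they have to be found in the camera images.
- board: fixed wooden board, 290 (x) by 420 (y) by 40 mm high. Origin: centre of its underside. x points from the flat near part, where the feet lie, to the far row of pockets (centres x = 60, y = -130, 0, 130 mm). Each pocket has a catch at its +y and -y side: a steel ball of 8 mm radius, centre 10 mm below the top face, reaching in to 44 mm from the centre and giving way outward.
- foot0: a plain round furniture foot: a turned oak disc, 92 mm in diameter, 28 mm thick, 0.10 to 0.17 kg, one of three alike. At the start it lies loose and flat on the near part of the board. Too wide to be gripped across; it slides under a light push of 1 to 2 N. Origin: centre of its underside; z: its axis, up. Any foot may go in any pocket.
- foot1: a plain round furniture foot: a turned oak disc, 92 mm in diameter, 28 mm thick, 0.10 to 0.17 kg, one of three alike. At the start it lies loose and flat on the near part of the board. Too wide to be gripped across; it slides under a light push of 1 to 2 N. Origin: centre of its underside; z: its axis, up. Any foot may go in any pocket.
- foot2: a plain round furniture foot: a turned oak disc, 92 mm in diameter, 28 mm thick, 0.10 to 0.17 kg, one of three alike. At the start it lies loose and flat on the near part of the board. Too wide to be gripped across; it slides under a light push of 1 to 2 N. Origin: centre of its underside; z: its axis, up. Any foot may go in any pocket.
- pocket0 (a point): centre of the mouth of the right-hand (board -y) round pocket, level with the board's top. Pocket 96 mm in diameter, 16 mm deep, flat black floor. Two spring catches in its wall (see the board) hold a foot up, level or tipped. Some 4 to 12 N down on the foot's middle, or on a side that stays high, drives it home: underside 16 mm below the mouth, top 12 mm above the board.
- pocket1 (a point): centre of the mouth of the middle round pocket, level with the board's top. Pocket 96 mm in diameter, 16 mm deep, flat black floor. Two spring catches in its wall (see the board) hold a foot up, level or tipped. Some 4 to 12 N down on the foot's middle, or on a side that stays high, drives it home: underside 16 mm below the mouth, top 12 mm above the board.
- pocket2 (a point): centre of the mouth of the left-hand (board +y) round pocket, level with the board's top. Pocket 96 mm in diameter, 16 mm deep, flat black floor. Two spring catches in its wall (see the board) hold a foot up, level or tipped. Some 4 to 12 N down on the foot's middle, or on a side that stays high, drives it home: underside 16 mm below the mouth, top 12 mm above the board.
- brush: flat brush lying on the bench left of the board, 220 mm long, 20 mm high; origin at its middle, on the bench. Leave alone.
- oil_can: steel oil can with a paper label, 84 mm in diameter, 120 mm high, right of the board; origin at the centre of its underside. Leave alone.
- sanding_block: cork sanding block 110 x 65 x 30 mm on the bench right of the board; origin at the centre of its underside. Leave alone.
Mind the look-alikes: they are no part of the job. What is shaped like the foot1 but green or purple is not meant.

How it is judged:
By the outcome, as a careful person would: the job done as asked, in the order asked, and still so for the second after the job is handed in, with the robot touching nothing.
It also fails if it takes over 72 s, if anything falls off the work surface, if the arm or the gripper's body presses on something with over 40 N, if the wrist force passes 120 N, or if a joint passes its speed limit or range.

ROBOT

A 7-joint arm with a two-finger parallel gripper is mounted at the origin on the work surface. World frame = base frame: x ahead of the robot, y to its left, z up, the work surface at z = 0. Lengths are in m, angles in rad, forces in N, time in s.
With the tool pointing down it reaches from about 0.4 to 0.85 m from the base axis. Payload 6.9 kg.
Tool frame: the origin (TCP) lies midway between the tips of the shut fingers; the grasp point (between the pads) lies behind it (ctrl.pinch_z is the z of the grasp point in the tool frame, in m); z points along the fingers, y is the direction in which the jaws open and shut (so a half turn about z gives the same grasp; the last joint's range is limited). The gripper opens to 85 mm and grips with 20 to 120 N. Pads are 22 mm wide; open, the fingers measure 114 mm over their backs; the gripper's body (76 mm by 85 mm) begins 54 mm behind the grasp point. The pads swing forward as they close: fully open they stand 13 mm farther back than shut.
Start: joints at [-1.198, 0.507, -0.238, 1.5, 0.126, 1.149, -0.155], TCP at [0.165, 0.603, 0.205] pointing down, gripper open.
Joint ranges: [-3.08, 3.08], [-0.24, 2.05], [-1.43, 1.35], [0, 2.5], [-1.52, 4.66], [0.17, 1.96], [-2.89, 2.89]. Speed limits (rad/s): [2.39, 2.39, 3.14, 3.14, 3.14, 3.14, 3.14].

INTERFACE

Orientations are given as a unit quaternion [w, x, y, z].
In Python, from station import ctrl, get_state, vision, ticket, models gives the robot as it stands. Calls block until the motion is done:
- ctrl.movep(position, orientation): joint-space move of the TCP to a pose.
- ctrl.movel(position, frame=None, max_speed=0.15): straight line of the TCP; frame=None keeps the orientation; max_speed is the mean speed in m/s.
- ctrl.set_joints(angles): joint-space move.
- ctrl.ungrasp() and ctrl.close_gripper(force=None): open the fingers fully, or close them until they stop; force is the grip in N (None keeps the last).
- ctrl.pause(seconds).
- ctrl.ik(position, orientation): joint angles nearest the present ones, or None.
- get_state(): the state.
- vision.grab_frame(name): name is "scene" or "top" or "wrist"; returns (picture, depth): 400x640x3 uint8, blue, green, red; 400x640 float32, m along the optical axis (not along the pixel's ray), 0 where there is no reading.
- vision.camera_info(name): a dict with "mtx" (3x3 intrinsics, pixels), "R" (3x3) and "t" (3): a world point X has camera coordinates R X + t; the wrist camera has in their place "hand_eye" (4x4, takes a point from camera to tool coordinates, whose origin is the TCP and whose axes are the flange's). Camera axes: x right, y down, z forward; pixel columns grow to the right and rows downward; lengths in m; the calibration is good to about 2 mm. A picture is of the moment at which its call begins: read the wrist's pose just before it. camera_info takes no time and is no camera call.
A pose or a line that the arm cannot do raises ctrl.Unreachable and nothing moves.
- ticket.close_job(): hands the job in, once; it reports no verdict.
Trained networks look in the newest picture that a camera, given by its name, has taken for a name from the list of things; names that differ only in an ending like _2 or _b are one class to them, and where a whole thing is asked for, a point or a joint stands for the part that bears it (a point fixed in the world has none). Each returns a list of dicts, best first, with "p" (0 to 1); they miss things now and then, are a little off and sometimes report something else, mostly with a low value. They report only what shows in the picture. A call takes as long as a camera call. They do not tell look-alikes from the thing itself.
- models.recognise(camera, target): "point" ([column, row] in pixels, amid what is visible of it).
- models.masks_of(camera, target): "mask" (400x640 bool, what is visible of it) and "point" ([column, row] in pixels, amid what is visible of it).
The state is a dict: "time": time; "qpos": joint angles; "qd": joint speeds; "tau": joint torques, N m; "tcp_pos": TCP position; "eef_rot": TCP orientation; "contact_force": force on the tool from outside, world axes, zero at the start; "wrist_torque": the same for the moment, N m; "width": finger opening in m.
Only numpy, scipy, OpenCV 4.12 (cv2) and the standard library are available. Lean on these libraries where they do the work, as an engineer would, in place of code of your own. Each camera call takes 0.05 s, during which the arm holds its last target. There are 200 camera calls.

## Working session

There is one attempt and no reset: what is moved stays moved. The work goes in short steps, each a Python script; the robot and the scene stay as the last script left them, time stands still between calls to the robot, and variables do not carry over. Pictures are saved under pics/ and viewed, about 8 in all and at most 12, crops included, and the job is handed in when it is done.

```bash
ls; mkdir -p pics; python3 - <<'E'
from station import ctrl,get_state,vision,models
import cv2,numpy as np
s=get_state();print(s['time'],s['tcp_pos'],s['eef_rot'],s['width'],ctrl.pinch_z,s['contact_force'])
ims=[]
for c in("top","scene"):
    p,d=vision.grab_frame(c);cv2.imwrite(f'pics/{c}0.png',p);np.save(f'pics/{c}0.npy',d)
    i=vision.camera_info(c);print(c,i)
    for t in("board","foot0","pocket0","pocket1","pocket2","brush","oil_can","sanding_block"):
        try: print(t,[(np.round(r['point']),round(r['p'],2)) for r in models.recognise(c,t)])
        except Exception as e: print(t,e)
print(get_state()['time'])
E
```

```text
pics
0.0 [0.1653175  0.60218409 0.20462825] [-8.71093048e-05  1.33485142e-01  9.91050423e-01 -8.76301482e-04] 0.08563257552215746 -0.0187 [ 0.34387282 -1.24114039  0.26033096]
top {'mtx': array([[392.26317813,   0.        , 319.63478352],
       [  0.        , 392.26317813, 201.33416865],
       [  0.        ,   0.        ,   1.        ]]), 'R': array([[ 0.07705298, -0.99702575, -0.00157588],
       [-0.97536317, -0.07505095, -0.20744649],
       [ 0.20671122,  0.01752142, -0.9782451 ]]), 't': array([-0.02429736,  0.51664137,  1.18784151])}
board [(array([324., 172.]), 0.72), (array([185., 220.]), 0.21)]
foot0 [(array([290., 200.]), 0.92), (array([333., 192.]), 0.85), (array([372., 193.]), 0.69), (array([231., 218.]), 0.67), (array([339., 259.]), 0.64)]
pocket0 [(array([325., 172.]), 0.67)]
pocket1 [(array([325., 172.]), 0.67)]
pocket2 [(array([325., 172.]), 0.67)]
brush [(array([184., 220.]), 0.77), (array([328., 171.]), 0.73)]
oil_can [(array([457., 166.]), 0.57)]
sanding_block [(array([449., 241.]), 0.62)]
scene {'mtx': array([[412.78518735,   0.        , 319.71194048],
       [  0.        , 412.78518735, 199.82502897],
       [  0.        ,   0.        ,   1.        ]]), 'R': array([[-0.86667443,  0.49883399, -0.00633081],
       [ 0.40861803,  0.70253875, -0.58264106],
       [-0.28619352, -0.507547  , -0.81270494]]), 't': array([ 0.44381351, -0.17554547,  1.21018705])}
board [(array([284., 233.]), 0.98)]
foot0 [(array([361., 166.]), 0.86), (array([344., 233.]), 0.83), (array([276., 168.]), 0.73), (array([414., 294.]), 0.72), (array([305., 195.]), 0.61)]
pocket0 [(array([284., 234.]), 0.94)]
pocket1 [(array([284., 234.]), 0.94)]
pocket2 [(array([284., 234.]), 0.94)]
brush [(array([461., 351.]), 0.77)]
oil_can [(array([205., 117.]), 0.61)]
sanding_block [(array([279., 105.]), 0.6)]
0.9
```

```bash
python3 - <<'E'
import cv2,numpy as np
a=cv2.imread('pics/top0.png')[90:290,150:500];b=cv2.imread('pics/scene0.png')[70:370,150:500]
cv2.imwrite('pics/v1.png',cv2.resize(a,(800,457),interpolation=cv2.INTER_CUBIC))
cv2.imwrite('pics/v2.png',cv2.resize(b,(700,600),interpolation=cv2.INTER_CUBIC))
E
```

```text
(no output)
```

View pics/v1.png

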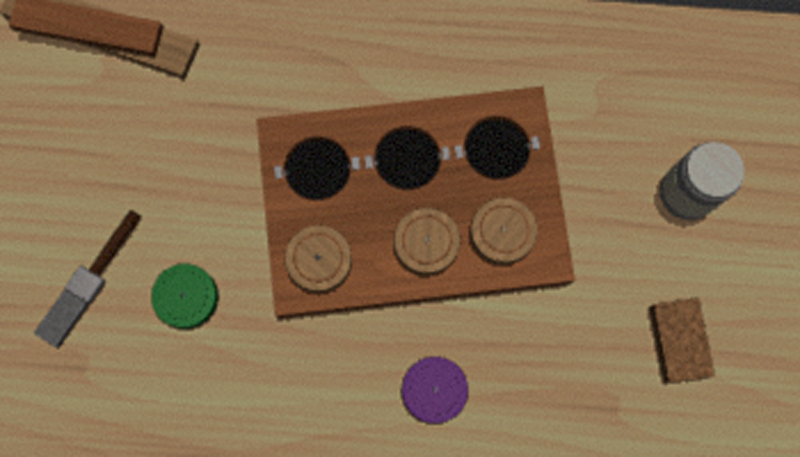

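View pics/v2.png

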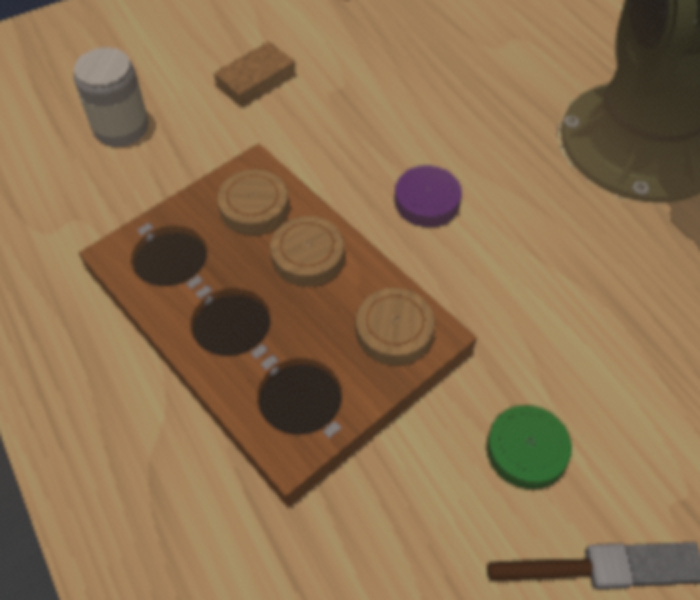

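View 1 (crop of top, scale 2.286, offset 150,90): three plain oak feet on the board's near part at about (289,203), (337,195) and (370,191). The black pockets are at (289,163), (328,159) and (367,154). The green disc at (231,219) and the purple one at (340,260) lie off the board and are look-alikes, so they're excluded. View 2 confirms this layout.

Next I'll triangulate.

```bash
cat > h.py <<'E'
import cv2,numpy as np
from station import ctrl,get_state,vision,models
def cam(c):
    i=vision.camera_info(c)
    if 'R' in i: return i['mtx'],i['R'],i['t']
    s=get_state();w,x,y,z=s['eef_rot']
    from scipy.spatial.transform import Rotation as Ro
    T=np.eye(4);T[:3,:3]=Ro.from_quat([x,y,z,w]).as_matrix();T[:3,3]=s['tcp_pos']
    W=np.linalg.inv(T@i['hand_eye']);return i['mtx'],W[:3,:3],W[:3,3]
def atz(C,px,z):
    K,R,t=C;d=R.T@np.linalg.inv(K)@[px[0],px[1],1];o=-R.T@t
    return o+d*(z-o[2])/d[2]
def tri(C1,p1,C2,p2):
    P=[K@np.c_[R,t] for K,R,t in(C1,C2)]
    X=cv2.triangulatePoints(P[0],P[1],np.float64(p1).reshape(2,1),np.float64(p2).reshape(2,1)).ravel();return X[:3]/X[3]
def blobs(mask,amin=300,amax=1e5):
    cs,_=cv2.findContours(mask.astype(np.uint8),cv2.RETR_EXTERNAL,cv2.CHAIN_APPROX_NONE)
    return [c for c in cs if amin<cv2.contourArea(c)<amax]
E
python3 - <<'E'
from h import *
C={c:cam(c) for c in('top','scene')};pk={};ft={}
for c in C:
    p=cv2.imread(f'pics/{c}0.png');d=np.load(f'pics/{c}0.npy')
    roi=np.zeros(p.shape[:2],bool)
    if c=='top': roi[120:240,255:410]=1
    else: roi[140:330,190:395]=1
    m=(cv2.GaussianBlur(p,(3,3),0).max(2)<60)&roi
    m=cv2.morphologyEx(m.astype(np.uint8),cv2.MORPH_OPEN,np.ones((5,5)))
    e=[cv2.fitEllipse(cv2.convexHull(b)) for b in blobs(m)]
    pk[c]=[np.round(x[0],1) for x in e];print(c,[(np.round(x[0],1),np.round(x[1],1)) for x in e])
    vision.grab_frame(c)
    r=models.masks_of(c,'foot0');ft[c]=[]
    for x in r:
        v,u=np.nonzero(x['mask']);K,R,t=C[c];z=d[v,u];ok=z>0
        X=(np.c_[(u-K[0,2])/K[0,0],(v-K[1,2])/K[1,1],np.ones(len(u))]*z[:,None])[ok];X=(X-t)@R
        h=np.percentile(X[:,2],75);top=abs(X[:,2]-h)<.008
        bg=p[v,u].mean(0)
        print(c,'foot',np.round(x['point']),round(x['p'],2),len(u),'z75 %.3f'%h,np.round(X[top].mean(0),3),np.round(bg))
        ft[c].append(x)
    # board edge top
s=lambda l:sorted(l,key=lambda q:q[0])
for a,b in zip(s(pk['top']),sorted(pk['scene'],key=lambda q:-q[1])): 
    X=tri(C['top'],a,C['scene'],b);print('pocket',X.round(4),atz(C['top'],a,.04).round(4),atz(C['scene'],b,.04).round(4))
E
```

```text
top [(array([288.4, 163.3]), array([26.8, 28.1])), (array([327.8, 158.8]), array([26.8, 28.3])), (array([367.1, 154.4]), array([26.5, 28.1]))]
top foot [232. 219.] 0.89 683 z75 0.030 [0.443 0.298 0.029] [51. 96. 47.]
top foot [338. 196.] 0.84 690 z75 0.071 [ 0.538 -0.035  0.069] [ 65.  94. 124.]
top foot [183. 220.] 0.74 612 z75 0.021 [0.446 0.444 0.019] [70. 74. 82.]
top foot [290. 202.] 0.73 668 z75 0.071 [0.502 0.111 0.069] [ 66.  96. 126.]
top foot [336. 260.] 0.6 673 z75 0.030 [ 0.339 -0.06   0.029] [103.  54.  92.]
top foot [371. 194.] 0.59 688 z75 0.071 [ 0.561 -0.14   0.069] [ 64.  94. 124.]
scene [(array([299.4, 268.8]), array([33.6, 39.3])), (array([265.2, 231.7]), array([28.8, 37. ])), (array([234.7, 199. ]), array([23.7, 34.7]))]
scene foot [413. 293.] 0.92 1410 z75 0.029 [0.445 0.301 0.028] [ 51. 100.  55.]
scene foot [274. 166.] 0.8 971 z75 0.069 [ 0.563 -0.138  0.068] [ 62.  93. 123.]
scene foot [304. 197.] 0.74 1033 z75 0.069 [ 0.541 -0.032  0.068] [ 63.  94. 125.]
scene foot [344. 235.] 0.7 1235 z75 0.069 [0.504 0.114 0.068] [ 64.  96. 127.]
scene foot [363. 170.] 0.7 843 z75 0.029 [ 0.342 -0.058  0.028] [91. 58. 92.]
pocket [0.6397 0.1285 0.035 ] [0.6389 0.1274 0.04  ] [0.6401 0.1314 0.04  ]
pocket [0.6647 0.0009 0.0351] [0.6641 0.     0.04  ] [0.6646 0.0048 0.04  ]
pocket [ 0.6899 -0.1272  0.0335] [ 0.6891 -0.1276  0.04  ] [ 0.6897 -0.1211  0.04  ]
```

Both views agree to about 3 mm. Foot tops measure z ≈ 0.069 (expected 0.068) and pocket pitch is 0.130 as specified. I'll refine with the wrist camera over the board, with the jaws already aligned to the board.

```bash
cat >> h.py <<'E'
def quat(th,alt=0):
    f=th/2+(np.pi/2 if alt else 0);return np.array([0,np.cos(f),np.sin(f),0])
E
python3 - <<'E'
from h import *
th=np.radians(11.1)
print(vision.camera_info('wrist')['hand_eye'].round(3))
for a in(0,1):
    print(a,[None if (q:=ctrl.ik(p,quat(th,a))) is None else q.round(2) for p in([.58,-.02,.3],[.47,.1,.042],[.69,-.13,.06])])
a=1
ctrl.movep([.58,-.02,.3],quat(th,a))
C=cam('wrist');p,d=vision.grab_frame('wrist');cv2.imwrite('pics/w0.png',p);np.save('pics/w0.npy',d)
print(get_state()['time'],get_state()['tcp_pos'])
m=(cv2.GaussianBlur(p,(3,3),0).max(2)<60).astype(np.uint8)
m=cv2.morphologyEx(m,cv2.MORPH_OPEN,np.ones((5,5)))
for b in blobs(m,800):
    e=cv2.fitEllipse(cv2.convexHull(b));print(np.round(e[0],1),np.round(e[1],1),atz(C,e[0],.04).round(4),atz(C,e[0],.024).round(4))
for x in models.masks_of('wrist','foot0'):
    print('foot',np.round(x['point']),round(x['p'],2),atz(C,x['point'],.068).round(4),x['mask'].sum())
E
```

```text
[[ 0.001 -0.961 -0.276  0.071]
 [ 1.     0.001 -0.     0.   ]
 [ 0.001 -0.276  0.961 -0.168]
 [ 0.     0.     0.     1.   ]]
0 [array([-0.37,  0.42,  0.58,  1.46, -0.23,  1.33, -1.15]), array([-0.53,  0.53,  0.39,  2.09, -0.36,  0.59, -1.26]), array([-0.16,  0.82,  0.6 ,  1.46, -0.51,  1.02, -0.82])]
1 [array([-0.11,  0.38,  0.16,  1.46, -0.06,  1.31,  1.82]), array([-0.12,  0.5 , -0.2 ,  2.08,  0.18,  0.57,  1.32]), array([ 0.18,  0.75, -0.05,  1.45,  0.05,  0.95,  1.88])]
3.8167 [ 0.58002843 -0.01897181  0.29983034]
[316.9 402.6] [330.1 649.7] [1.0336 0.0647 0.04  ] [1.0532 0.0683 0.024 ]
[404.6 215.6] [54.5 60.1] [0.6328 0.1264 0.04  ] [0.6374 0.1323 0.024 ]
[322.1 215.2] [54.8 59.6] [ 6.572e-01 -5.000e-04  4.000e-02] [0.6627 0.0007 0.024 ]
[239.5 214.9] [53.3 60.8] [ 0.6819 -0.1272  0.04  ] [ 0.6883 -0.1307  0.024 ]
foot [322.   8.] 0.96 [ 0.3876 -0.0552  0.068 ] 747
foot [547. 112.] 0.86 [0.4477 0.2614 0.068 ] 3825
foot [316. 131.] 0.8 [ 0.5321 -0.0344  0.068 ] 3691
foot [426. 127.] 0.75 [0.4981 0.1106 0.068 ] 3876
foot [234. 134.] 0.71 [ 0.5567 -0.1413  0.068 ] 3796
```

View pics/w0.png

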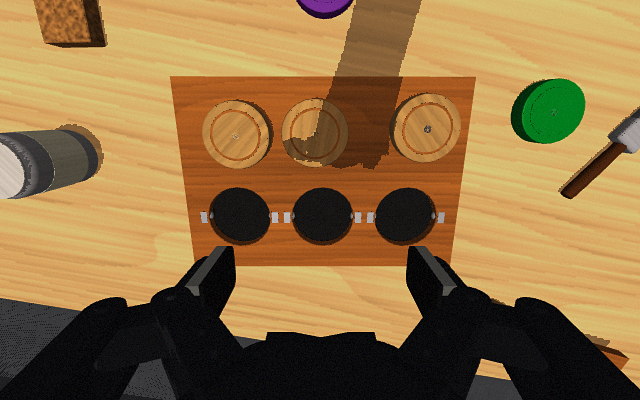

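The wrist view shows the three oak feet at (237,134), (316,131) and (427,128), with the pockets at (240,215), (322,215) and (405,216). The green disc is at (548,111) and purple at (325,5), both off the board. The three cameras disagree by a few mm, so I'll refine during the first push: foot C goes to pocket 0, cradled between the open fingers.

```bash
cat >> h.py <<'E'
def F(): return np.array(get_state()['contact_force'])
def yz(): return get_state()['time']
E
python3 - <<'E'
from h import *
f=np.array([.5605,-.140]);g=np.array([.6885,-.128])
v=g-f;L=np.linalg.norm(v);v/=L;th=np.arctan2(v[1],v[0]);q=quat(th,1)
P=lambda s,z:[*(f+v*s),z]
ctrl.movep(P(-.055,.12),q)
F0=F();ctrl.movel(P(-.055,.060),max_speed=.1)
for z in(.05,.042):
    ctrl.movel(P(-.055,z),max_speed=.04);print(z,(F()-F0).round(1))
for s in(-.045,-.035,-.028,-.02,0,.02,.04,.055,.07):
    ctrl.movel(P(s,.042),max_speed=.06);print(s,(F()-F0).round(2),get_state()['tcp_pos'].round(4))
    if np.linalg.norm((F()-F0))>12:break
C=cam('wrist');p,d=vision.grab_frame('wrist');cv2.imwrite('pics/w1.png',p)
t,_=vision.grab_frame('top');cv2.imwrite('pics/t1.png',t)
o=np.vstack([p[:400],cv2.resize(t[110:250,240:420],(640,498))]);cv2.imwrite('pics/v4.png',cv2.resize(o,(427,599)))
print(yz())
E
```

```text
0.05 [ 1.4  0.3 -0.6]
0.042 [ 0.6  0.7 -0.8]
-0.045 [ 0.53  0.38 -1.  ] [ 0.5164 -0.1441  0.042 ]
-0.035 [-0.3  -0.05 -0.51] [ 0.5261 -0.1431  0.042 ]
-0.028 [ 0.25  0.06 -0.13] [ 0.5331 -0.1425  0.042 ]
-0.02 [ 0.52 -0.63 -1.22] [ 0.5411 -0.1418  0.042 ]
0 [ 0.93  1.57 -0.56] [ 0.5606 -0.1399  0.0418]
0.02 [ 0.33 -0.63 -0.91] [ 0.5805 -0.138   0.0418]
0.04 [-0.04  0.91 -0.49] [ 0.6004 -0.1361  0.0418]
0.055 [ 1.02 -0.46 -1.02] [ 0.6155 -0.1347  0.0419]
0.07 [ 0.4  -0.29 -1.31] [ 0.6303 -0.1334  0.0418]
9.825
```

View pics/v4.png

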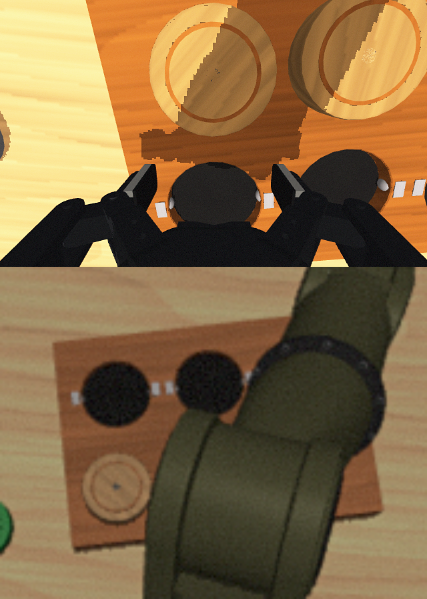

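View 4 shows that the foot did not come along. It's still up-image (robot side) at about (318,105) in the wrist picture, and the fingers passed over or around it. I'll measure where the open fingertips really are, using wrist depth.

```bash
python3 - <<'E'
from h import *
C=cam('wrist');p,d=vision.grab_frame('wrist');np.save('pics/w1.npy',d)
K=C[0];H=vision.camera_info('wrist')['hand_eye']
v,u=np.mgrid[:400,:640];X=np.stack([(u-K[0,2])/K[0,0]*d,(v-K[1,2])/K[1,1]*d,d],-1)
T=X@H[:3,:3].T+H[:3,3]
W=(X-C[2])@C[1]
ok=(d>0)
# finger pixels: dark, between
fing=ok&(W[...,2]>.05)&(p.max(2)<200)&(v>235)
for side,sl in(('L',u<320),('R',u>320)):
    m=fing&sl&(abs(T[...,0])<.03)
    t=T[m];k=t[:,2]>np.percentile(t[:,2],98)
    print(side,m.sum(),'tip tool z max',np.percentile(t[:,2],[50,90,98,99.8]).round(4),'y',np.percentile(t[k,1],[2,50,98]).round(4),'x',np.percentile(t[k,0],[2,50,98]).round(4))
print('min depth fing', d[fing].min() if fing.any() else None, 'fraction depth>0 in lower',ok[240:].mean())
for x in models.masks_of('wrist','foot0'):
    w=W[x['mask']&ok];w=w[abs(w[:,2]-np.percentile(w[:,2],80))<.004]
    print(np.round(x['point']),round(x['p'],2),'centroid',w.mean(0).round(4),'bbox mid',((w.max(0)+w.min(0))/2).round(4),(w.max(0)-w.min(0)).round(3))
b=ok&(abs(W[...,2]-.04)<.012)&(p[...,2]>120);print('board z',np.median(W[b][:,2]))
print(get_state()['width'],yz())
E
```

```text
L 25150 tip tool z max [-0.1057 -0.0813 -0.0511 -0.0413] y [-0.0542 -0.0424 -0.0419] x [-0.0094  0.0053  0.0119]
R 25192 tip tool z max [-0.1057 -0.0815 -0.051  -0.0412] y [0.0428 0.0432 0.0553] x [-0.0096  0.0053  0.012 ]
min depth fing 0.0520618 fraction depth>0 in lower 0.9958984375
[540.  83.] 0.94 centroid [ 0.5368 -0.0382  0.0682] bbox mid [ 0.5402 -0.0358  0.0681] [0.082 0.093 0.006]
[317. 106.] 0.81 centroid [ 0.5558 -0.1408  0.0682] bbox mid [ 0.5588 -0.1403  0.0681] [0.091 0.091 0.007]
[389. 220.] 0.53 centroid [ 0.5969 -0.0954  0.0399] bbox mid [ 0.6177 -0.0643  0.0402] [0.261 0.357 0.008]
board z 0.03992932381123131
0.0851997976124689 9.925
```

```bash
python3 - <<'E'
import cv2,numpy as np
from station import vision
d=np.load('pics/w1.npy');i=vision.camera_info('wrist');K=i['mtx'];H=i['hand_eye'];print(K[0,0])
v,u=np.mgrid[:400,:640];X=np.stack([(u-K[0,2])/K[0,0]*d,(v-K[1,2])/K[1,1]*d,d],-1);T=X@H[:3,:3].T+H[:3,3]
m=(d>0)&(T[...,2]<-.005)&(abs(T[...,1])<.07)&(abs(T[...,1])>.035)&(abs(T[...,0])<.02)
t=T[m];o=np.argsort(-t[:,2])[:400:25];print(np.c_[u[m][o],v[m][o],(t[o]*1e3).round(1)])
E
```

```text
289.7642473924134
[[ 2.35e+02  2.69e+02 -3.60e+00 -4.26e+01 -3.80e+01]
 [ 4.08e+02  2.53e+02  6.10e+00  4.32e+01 -3.96e+01]
 [ 4.09e+02  2.47e+02  9.60e+00  4.32e+01 -4.01e+01]
 [ 4.08e+02  2.52e+02  7.20e+00  4.28e+01 -4.06e+01]
 [ 2.33e+02  2.66e+02 -1.00e-01 -4.24e+01 -4.12e+01]
 [ 2.33e+02  2.73e+02 -3.70e+00 -4.25e+01 -4.17e+01]
 [ 4.09e+02  2.59e+02  4.20e+00  4.31e+01 -4.20e+01]
 [ 4.10e+02  2.49e+02  9.70e+00  4.30e+01 -4.25e+01]
 [ 4.09e+02  2.69e+02 -7.00e-01  4.33e+01 -4.30e+01]
 [ 2.20e+02  2.46e+02  1.15e+01 -4.70e+01 -4.32e+01]
 [ 4.10e+02  2.60e+02  4.50e+00  4.32e+01 -4.36e+01]
 [ 2.29e+02  2.46e+02  1.19e+01 -4.25e+01 -4.39e+01]
 [ 4.09e+02  2.67e+02  1.00e+00  4.28e+01 -4.41e+01]
 [ 4.21e+02  2.47e+02  1.16e+01  4.74e+01 -4.44e+01]
 [ 2.23e+02  2.47e+02  1.17e+01 -4.51e+01 -4.47e+01]
 [ 2.28e+02  2.50e+02  1.03e+01 -4.27e+01 -4.50e+01]]
```

The measured open fingertips sit at tool z ≈ -0.040, so they passed 12 mm above the foot. I'll fit the pocket mouths from depth (rays going below the top plane), because the dark-colour mask is lopsided.

```bash
python3 - <<'E'
from h import *
from scipy.spatial.transform import Rotation as Ro
i=vision.camera_info('wrist');q=quat(np.radians(11.1),1)
T=np.eye(4);T[:3,:3]=Ro.from_quat([*q[1:],q[0]]).as_matrix();T[:3,3]=[.58003,-.01897,.29983]
M=np.linalg.inv(T@i['hand_eye'])
for n,C,f in(('wrist',(i['mtx'],M[:3,:3],M[:3,3]),'w0'),('top',cam('top'),'top0'),('scene',cam('scene'),'scene0')):
    d=np.load(f'pics/{f}.npy');K,R,t=C;o=-R.T@t
    v,u=np.mgrid[:400,:640];r=np.stack([(u-K[0,2])/K[0,0],(v-K[1,2])/K[1,1],np.ones_like(d)],-1)@R
    W=o+r*d[...,None]
    def at(z): return (o+r*((z-o[2])/r[...,2])[...,None])
    B=at(.04);H=at(.068)
    for nm,c in dict(p0=(.688,-.128),p1=(.663,0),p2=(.6385,.128)).items():
        m=(d>0)&(np.hypot(B[...,0]-c[0],B[...,1]-c[1])<.062)&(W[...,2]<.034)
        m=cv2.morphologyEx(m.astype(np.uint8),cv2.MORPH_OPEN,np.ones((3,3)))>0
        P=B[m][:,:2];print(n,nm,m.sum(),'cent',P.mean(0).round(4),'bbox',((P.max(0)+P.min(0))/2).round(4),np.ptp(P,axis=0).round(4))
    for nm,c in dict(A=(.502,.112),B=(.539,-.035),C=(.560,-.140)).items():
        m=(d>0)&(np.hypot(H[...,0]-c[0],H[...,1]-c[1])<.055)&(W[...,2]>.062)
        P=W[m][:,:2];print(n,nm,m.sum(),'cent',P.mean(0).round(4),'bbox',((P.max(0)+P.min(0))/2).round(4),np.ptp(P,axis=0).round(4))
E
```

```text
wrist p0 2602 cent [ 0.6826 -0.1268] bbox [ 0.6836 -0.1264] [0.0925 0.0926]
wrist p1 2619 cent [ 6.578e-01 -5.000e-04] bbox [ 6.586e-01 -3.000e-04] [0.0927 0.0926]
wrist p2 2602 cent [0.6332 0.1256] bbox [0.6342 0.126 ] [0.0931 0.0923]
wrist A 3720 cent [0.4988 0.1101] bbox [0.4998 0.1112] [0.0913 0.0908]
wrist B 3638 cent [ 0.5342 -0.0358] bbox [ 0.5354 -0.0356] [0.0912 0.0913]
wrist C 3643 cent [ 0.5569 -0.14  ] bbox [ 0.558  -0.1402] [0.0906 0.0912]
top p0 595 cent [ 0.6877 -0.1269] bbox [ 0.6875 -0.1271] [0.0907 0.0928]
top p1 609 cent [0.6629 0.0009] bbox [0.6635 0.001 ] [0.0902 0.0905]
top p2 615 cent [0.6376 0.1276] bbox [0.6371 0.1273] [0.0906 0.0906]
top A 654 cent [0.5021 0.1112] bbox [0.5025 0.1109] [0.0904 0.0889]
top B 652 cent [ 0.5384 -0.0351] bbox [ 0.5389 -0.0344] [0.0914 0.0891]
top C 645 cent [ 0.5612 -0.1397] bbox [ 0.5619 -0.1401] [0.0911 0.0891]
scene p0 838 cent [ 0.6894 -0.1253] bbox [ 0.6884 -0.1265] [0.094  0.0919]
scene p1 1004 cent [0.6639 0.0024] bbox [0.6636 0.0011] [0.0937 0.0913]
scene p2 1211 cent [0.6394 0.1297] bbox [0.639  0.1281] [0.0935 0.0926]
scene A 1075 cent [0.5041 0.1136] bbox [0.5029 0.1121] [0.0907 0.0919]
scene B 904 cent [ 0.5404 -0.0329] bbox [ 0.5388 -0.0357] [0.0903 0.0934]
scene C 779 cent [ 0.5631 -0.1379] bbox [ 0.562  -0.1409] [0.0908 0.0913]
```

Pocket-to-foot offsets agree within 1 mm across all three cameras. I'll retry with deeper fingers, checking force as I descend.

```bash
cat >> h.py <<'E'
POC={0:(.688,-.1268),1:(.6634,.0008),2:(.638,.1275)}
FT={'C':(.5615,-.1402),'B':(.5387,-.0352),'A':(.5025,.1115)}
class Push:
    def __init__(s,f,g):
        s.f=np.array(f);s.g=np.array(g);v=s.g-s.f;s.L=np.linalg.norm(v);s.v=v/s.L
        s.q=quat(np.arctan2(v[1],v[0]),1)
    def P(s,a,z): return [*(s.f+s.v*a),z]   # a: TCP travel relative to foot start
    def go(s,a,z,sp=.06,lim=10,F0=0):
        ctrl.movel(s.P(a,z),max_speed=sp);d=F()-F0
        print('a %.3f z %.3f'%(a,z),d.round(1),'t %.1f'%yz());return np.linalg.norm(d)<lim
E
python3 - <<'E'
from h import *
p=Push(FT['C'],POC[0]);ctrl.movel([*get_state()['tcp_pos'][:2],.08],max_speed=.2)
ctrl.movep(p.P(-.055,.07),p.q);F0=F()
ok=p.go(-.055,.03,.15,10,F0)
for z in(.022,.016,.010):
    ok=ok and p.go(-.055,z,.04,4,F0)
if ok:
    for a in(-.035,-.02,.02,.05):
        if not p.go(a,.010,.08,10,F0):break
C=cam('wrist');im,d=vision.grab_frame('wrist');cv2.imwrite('pics/w2.png',im);np.save('pics/w2.npy',d)
K,R,t=C;o=-R.T@t;v,u=np.mgrid[:400,:640];W=o+(np.stack([(u-K[0,2])/K[0,0],(v-K[1,2])/K[1,1],np.ones_like(d)],-1)@R)*d[...,None]
tc=get_state()['tcp_pos'];m=(d>0)&(abs(W[...,2]-.068)<.004)&(np.hypot(W[...,0]-tc[0]-.03,W[...,1]-tc[1])<.06)&(im.max(2)>60)
print(tc,W[m][:,:2].mean(0),W[m].min(0),W[m].max(0))
E
```

```text
a -0.055 z 0.030 [-1.4  0.1  0.9] t 11.2
a -0.055 z 0.022 [-1.7  0.8 -0.2] t 11.6
a -0.055 z 0.016 [-1.1  0.4  0.7] t 11.9
a -0.055 z 0.010 [-1.2  0.8  0.7] t 12.2
a -0.035 z 0.010 [-1.6  1.1  0.5] t 12.6
a -0.020 z 0.010 [-1.9  0.5 -0.2] t 12.9
a 0.020 z 0.010 [-2.   0.3  1.1] t 13.6
a 0.050 z 0.010 [-1.6  0.4  0.3] t 14.1
[ 0.61049532 -0.13513308  0.00992675] [ 0.61721053 -0.1338158 ] [ 0.59383107 -0.18318406  0.06400292] [ 0.6475863  -0.08750193  0.07199879]
```

View pics/w2.png

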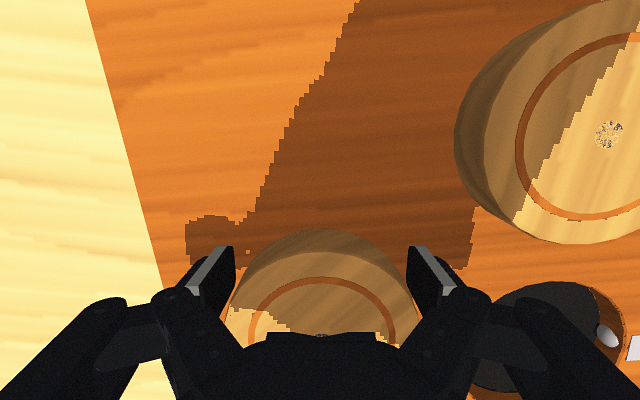

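View 5: foot C sits in the cradle around (320,300), moving with the gripper, centred about 29 mm ahead of the TCP as predicted. I'll finish the push slowly, then press with shut fingers.

```bash
cat >> h.py <<'E'
def finish(p,F0,z=.010):
    for a in(p.L-.029-.010,p.L-.029-.004,p.L-.029,p.L-.029+.0015):
        if not p.go(a,z,.03,7,F0): break
    p.go(a-.02,z,.08,99,F0)
    ctrl.movel(p.P(a-.02,.07),max_speed=.2)
def spot(c,cm='wrist'):
    C=cam(cm);im,d=vision.grab_frame(cm);K,R,t=C;o=-R.T@t;v,u=np.mgrid[:400,:640]
    W=o+(np.stack([(u-K[0,2])/K[0,0],(v-K[1,2])/K[1,1],np.ones_like(d)],-1)@R)*d[...,None]
    m=(d>0)&(np.hypot(W[...,0]-c[0],W[...,1]-c[1])<.06)&(W[...,2]>.045)&(W[...,2]<.075)
    P=W[m];A=np.c_[P[:,:2]-P[:,:2].mean(0),np.ones(len(P))];k=np.linalg.lstsq(A,P[:,2],rcond=None)[0]
    print(cm,'spot n',len(P),'bbox mid',((P.max(0)+P.min(0))/2)[:2].round(4),np.ptp(P,axis=0).round(3),'z med %.4f'%np.median(P[:,2]),'tilt',k[:2].round(3))
    return im
E
python3 - <<'E'
from h import *
p=Push(FT['C'],POC[0]);finish(p,F())
ctrl.movep([POC[0][0]-.1,POC[0][1]-.02,.2],p.q)
im=spot(POC[0]);cv2.imwrite('pics/w3.png',im);print(yz())
im=spot(POC[0],'top')
E
```

```text
a 0.088 z 0.010 [ 0.5 -0.5 -0.1] t 15.6
a 0.094 z 0.010 [-1.  -1.1 -1. ] t 15.9
a 0.098 z 0.010 [-0.7 -0.8 -0.8] t 16.2
a 0.100 z 0.010 [-0.6 -0.2 -1.4] t 16.5
a 0.080 z 0.010 [-0.3 -0.3 -0. ] t 16.9
wrist spot n 4297 bbox mid [ 0.6844 -0.1275] [0.092 0.091 0.021] z med 0.0585 tilt [-0.039  0.101]
17.9917
top spot n 160 bbox mid [ 0.694  -0.1008] [0.106 0.065 0.023] z med 0.0600 tilt [-0.095 -0.061]
```

View pics/w3.png

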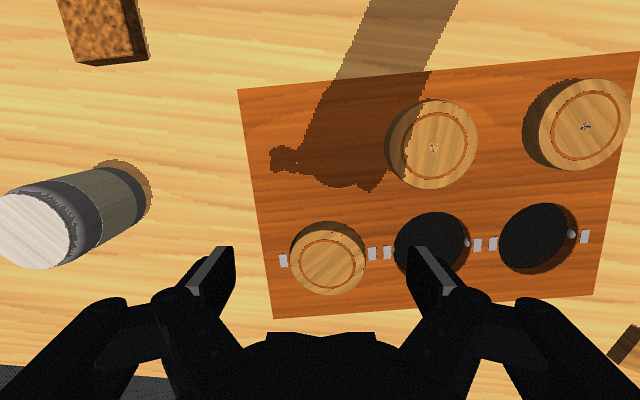

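View 6: foot C has dropped into pocket 0 at (328,257), tipped slightly with its -y side lower. I'll push the other two the same way, then press all three.

```bash
python3 - <<'E'
from h import *
for f,k in(('B',1),('A',2)):
    p=Push(FT[f],POC[k])
    ctrl.movep(p.P(-.055,.09),p.q);F0=F()
    ok=p.go(-.055,.03,.15,6,F0) and p.go(-.055,.010,.06,6,F0) and p.go(-.035,.010,.08,8,F0) and p.go(.06,.010,.10,8,F0)
    if not ok: print('STOP');break
    finish(p,F0)
q=quat(np.radians(11.1),1)
ctrl.movep([.59,-.01,.28],q)
for k in POC: im=spot(POC[k])
cv2.imwrite('pics/w4.png',im);print(yz())
E
```

```text
a -0.055 z 0.030 [-0.8 -0.5  0.8] t 19.3
a -0.055 z 0.010 [-0.6  0.9 -0.3] t 19.8
a -0.035 z 0.010 [-1.6 -0.9  0.2] t 20.2
a 0.060 z 0.010 [-1. -0.  0.] t 21.3
a 0.091 z 0.010 [ 1.1 -0.9 -1.1] t 22.5
a 0.097 z 0.010 [ 0.2 -0.3  0.3] t 22.8
a 0.101 z 0.010 [-1.1 -0.2 -0.7] t 23.1
a 0.102 z 0.010 [-0.4 -0.5 -0.7] t 23.4
a 0.082 z 0.010 [-0.7 -0.1 -0.1] t 23.8
a -0.055 z 0.030 [ 0.1 -0.2  0.6] t 25.6
a -0.055 z 0.010 [ 0.3 -0.6  1.7] t 26.1
a -0.035 z 0.010 [-0.6  0.4  1.2] t 26.5
a 0.060 z 0.010 [ 0.3 -0.2  1. ] t 27.6
a 0.097 z 0.010 [1.4 0.3 1.4] t 29.0
a 0.103 z 0.010 [-0.   0.4 -0.9] t 29.4
a 0.107 z 0.010 [ 0.5  0.2 -0.2] t 29.6
a 0.109 z 0.010 [-0.4  0.4 -0.9] t 29.9
a 0.089 z 0.010 [ 0.7 -0.5  1.3] t 30.3
wrist spot n 3107 bbox mid [ 0.6839 -0.1266] [0.091 0.091 0.021] z med 0.0585 tilt [-0.041  0.07 ]
wrist spot n 3146 bbox mid [0.6614 0.0012] [0.094 0.09  0.028] z med 0.0625 tilt [-0.128 -0.017]
wrist spot n 3223 bbox mid [0.634  0.1268] [0.093 0.092 0.024] z med 0.0619 tilt [-0.065 -0.011]
31.8583
```

View pics/w4.png

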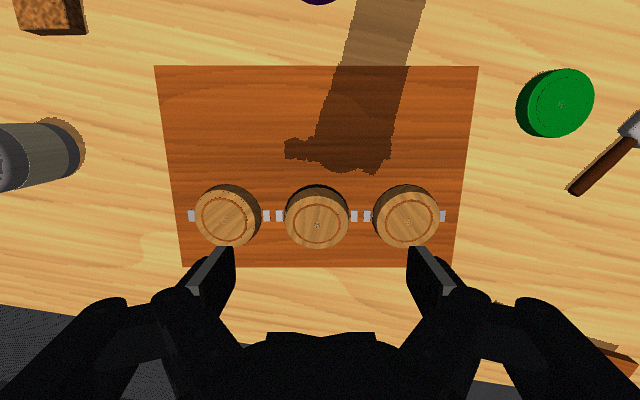

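View 7: all three feet are in the mouths of the pockets at (227,217), (317,217) and (407,217). Foot B is tipped, still high on the robot side. Now I'll press with shut fingers.

```bash
cat >> h.py <<'E'
def press(xy,q,lim=22,zmin=.0505,z0=.070):
    ctrl.movep([*xy,.095],q);F0=F();ctrl.movel([*xy,z0],max_speed=.1);z=z0;log=[]
    while z>zmin:
        z-=.0015;ctrl.movel([*xy,z],max_speed=.03);f=(F()-F0)[2];log.append('%.1f:%.1f'%(get_state()['tcp_pos'][2]*1e3,f))
        if f>lim: break
    print(np.round(xy,4),' '.join(log),'t %.1f'%yz());ctrl.movel([*xy,.095],max_speed=.15);return z
E
python3 - <<'E'
from h import *
q=quat(np.radians(11.1),1)
ctrl.close_gripper()
y=np.array([-.192,.981])
press(np.array(POC[0])+.008*y,q)
im=spot(POC[0]);print(yz())
E
```

```text
[ 0.6865 -0.119 ] 69.1:-0.4 66.9:-0.6 65.3:-0.2 63.8:0.1 62.4:-0.8 60.9:-1.1 59.4:-0.8 57.8:-0.9 56.4:-0.7 54.9:-0.4 53.4:-0.4 51.8:-0.4 50.4:0.1 t 37.2
wrist spot n 9923 bbox mid [ 0.6846 -0.1282] [0.091 0.09  0.021] z med 0.0593 tilt [-0.06   0.108]
37.7083
```

There was no contact, so the shut fingertips are also behind the nominal TCP by about 25 mm, matching the 40 mm measured open. I'll continue lower.

```bash
python3 - <<'E'
from h import *
q=quat(np.radians(11.1),1);y=np.array([-.192,.981])
press(np.array(POC[0])+.008*y,q,zmin=.018,z0=.042)
im=spot(POC[0]);cv2.imwrite('pics/w5.png',im);print(yz())
E
```

```text
[ 0.6865 -0.119 ] 41.1:-0.2 39.0:0.0 37.4:0.8 35.8:0.1 34.6:1.4 33.2:2.3 31.1:0.3 29.6:0.8 28.3:0.2 26.9:0.2 26.4:5.6 26.4:15.3 26.3:25.4 t 41.9
wrist spot n 9481 bbox mid [ 0.685 -0.127] [0.09  0.091 0.01 ] z med 0.0522 tilt [0.007 0.001]
42.575
```

View pics/w5.png

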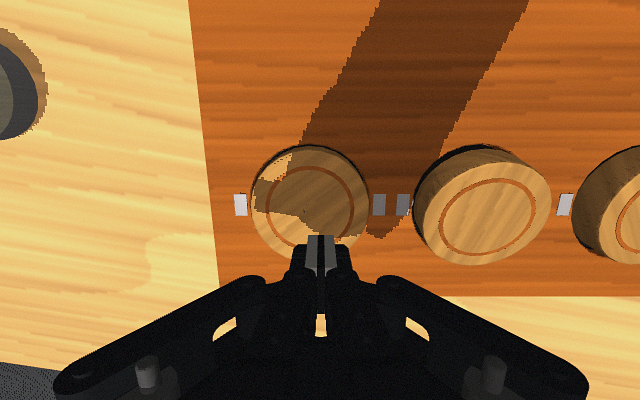

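Pocket 0 is home: top at z = 0.0522, flat, with force rising only at the hard stop. View 8 shows it seated at (310,203) and foot B still tipped. Now pockets 1 and 2.

```bash
python3 - <<'E'
from h import *
q=quat(np.radians(11.1),1);x=np.array([.981,.192])
for k in(1,2):
    press(np.array(POC[k])-.005*x,q,lim=14,zmin=.018,z0=.041)
    im=spot(POC[k]);print(yz())
cv2.imwrite('pics/w6.png',im)
E
```

```text
[ 6.585e-01 -2.000e-04] 40.1:-1.1 38.0:0.0 36.4:0.5 34.9:0.4 33.4:0.3 31.9:-0.3 30.3:-0.6 28.8:0.6 27.3:-0.7 26.4:3.3 26.4:15.5 t 46.6
wrist spot n 8877 bbox mid [0.6593 0.001 ] [0.087 0.091 0.01 ] z med 0.0522 tilt [0.009 0.002]
47.2417
[0.6331 0.1265] 40.1:0.3 38.0:0.2 36.4:0.2 34.8:0.1 33.4:0.4 32.0:0.7 30.2:-0.2 28.7:-0.1 27.3:-0.8 26.4:4.4 26.3:15.7 t 51.3
wrist spot n 8871 bbox mid [0.6344 0.1274] [0.088 0.091 0.009] z med 0.0522 tilt [0.007 0.001]
51.9333
```

All three read home. I'll back away and do a last check of everything.

```bash
python3 - <<'E'
from h import *
q=quat(np.radians(11.1),1)
ctrl.movep([.56,-.02,.28],q)
for k in POC: im=spot(POC[k])
cv2.imwrite('pics/w7.png',im)
for t in('brush','oil_can','sanding_block'): print(t,[(np.round(r['point']),round(r['p'],2)) for r in models.recognise('wrist',t)][:2])
print(yz())
E
```

```text
wrist spot n 2825 bbox mid [ 0.6851 -0.1264] [0.091 0.091 0.01 ] z med 0.0520 tilt [ 0.007 -0.004]
wrist spot n 1629 bbox mid [0.6511 0.0009] [0.072 0.091 0.01 ] z med 0.0520 tilt [0.022 0.004]
wrist spot n 2832 bbox mid [0.6354 0.127 ] [0.091 0.091 0.01 ] z med 0.0520 tilt [0.006 0.008]
brush [(array([613., 175.]), 0.76), (array([57., 30.]), 0.57)]
oil_can [(array([ 36., 177.]), 0.79), (array([319., 225.]), 0.71)]
sanding_block [(array([320., 166.]), 0.38)]
53.2083
```

View pics/w7.png

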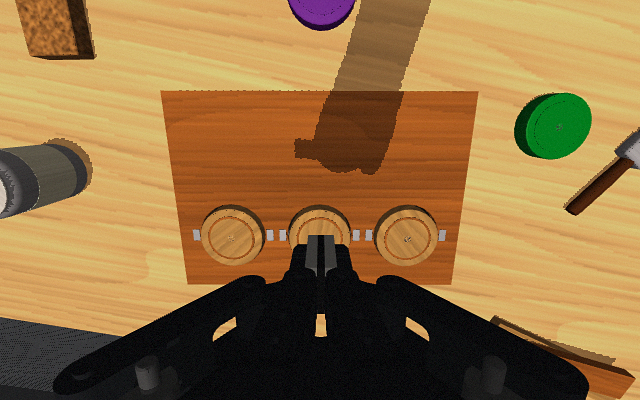

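View 9: all three feet are seated at (232,238), (320,235) and (406,237), with tops at z = 0.052. The other things are undisturbed, so I'm handing in.

```bash
python3 -c "
from station import ticket,get_state
print(ticket.close_job(),get_state()['time'])"
```

```text
the job is handed in; nothing more can be done
the job is handed in; nothing more can be done
```

All three oak feet are in their pockets and pressed home, and the job is handed in. The clock stood at about 53 s at the last check before hand-in.

- **Method:** I pushed each foot over its pocket with the open fingers cradling it, then pressed it down slowly with the fingers shut. The force rose only at the floor, to about 25 N on the first foot and 16 N on the other two.
- **Last checks:** In the wrist camera, all three tops read z = 0.052 m, which is 12 mm above the board. The two fully visible feet are level to within 0.01 rad. The middle one was partly hidden by the gripper in the last look, but read flat (0.009 rad) just after pressing.
- **What went wrong:** My first push and first press met nothing, because the fingertips sit 25 mm (shut) to 40 mm (open) behind the nominal TCP. I measured that from wrist depth and contact, and repeated both moves lower.
- **What disagreed:** The cameras differed by up to 5 mm in absolute position, but foot-to-pocket offsets agreed within 1 mm. At the end the network missed the sanding block, which shows in the last picture.
- **Other things:** The robot did not go near the brush, oil can, sanding block or the green and purple discs. They look undisturbed in the last picture, but I did not measure their positions again.

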